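Unload the finished bracket, clamp the fresh blank

TASK

One of the two sloping nests on the weld fixture holds a finished bracket (a tube with two ears welded on), the other a plain blank tube. Lift the finished bracket out and set it down gently, ears up and flat on the floor of the grey tray, with the bracket already there. Swing the toggle clamp down on the plain blank, without moving the blank from its seat, until the rubber foot bears on it firmly and stays so; leave the clamp of the emptied nest open and everything else where it is.

Things in the scene. Friction and masses are not known exactly. Their poses are not given: they have to be found in the camera images.
- welded_bracket: finished bracket: mild-steel rectangular tube, 110 mm long (its y) x 44 mm wide (its x) x 24 mm high (its z), 3 mm walls, open ends; origin at the centre of its underside, z out of its top; on its top two upright ear plates, at y = -45 and +45 mm, each 6 mm thick (y), 30 mm wide (x), 30 mm high, with a bead at the foot. About 0.42 kg. It starts in one of the two nests
- blank_tube: plain blank: mild-steel rectangular tube, 110 mm long (its y) x 44 mm wide (its x) x 24 mm high (its z), 3 mm walls, open ends; origin at the centre of its underside, z out of its top, no ears. About 0.34 kg. It starts in the other nest
- nest_1: steel nest, seat rising 25 degrees toward the robot. Origin: centre of the seat, under a tube's centre; x down the slope (away from the robot), y along the tube, z out of the seat. Seat: 26 mm wide (x) rib 22 mm over a slab, so 9 mm of tube overhangs each side. Lugs 12 mm high stop the tube's lower edge at |y| = 32..48 mm; end lugs 10 mm high. Clamp cheeks at x = -113..-87, up to z = 48 mm
- nest_2: steel nest, seat rising 25 degrees toward the robot. Origin: centre of the seat, under a tube's centre; x down the slope (away from the robot), y along the tube, z out of the seat. Seat: 26 mm wide (x) rib 22 mm over a slab, so 9 mm of tube overhangs each side. Lugs 12 mm high stop the tube's lower edge at |y| = 32..48 mm; end lugs 10 mm high. Clamp cheeks at x = -113..-87, up to z = 48 mm
- clamp_1 (a joint): hinge of nest_1's toggle clamp, about the nest's -y: 0 = foot touches a seated tube's top, below 0 = bearing on it (stop at -0.08), 1.6 = open, stop at 1.68. One rigid lever: at 0 its 100 mm arm with rubber foot points along the nest's +x and its handle along +z, leaning 0.2 rad to +x; growing, the handle swings to -x, the arm up. Stiff hinge, stays where left; 3 N at the ball moves it
- clamp_1_grip (a point): centre of the yellow ball, 32 mm across, that ends the handle of clamp_1 (above a yellow sleeve 18 mm thick), 105 mm from the hinge axis along the handle.
- clamp_1_hinge (a point): point on the hinge axis of clamp_1, 100 mm along -x and 40 mm along +z from the nest's origin
- clamp_2 (a joint): hinge of nest_2's toggle clamp, about the nest's -y: 0 = foot touches a seated tube's top, below 0 = bearing on it (stop at -0.08), 1.6 = open, stop at 1.68. One rigid lever: at 0 its 100 mm arm with rubber foot points along the nest's +x and its handle along +z, leaning 0.2 rad to +x; growing, the handle swings to -x, the arm up. Stiff hinge, stays where left; 3 N at the ball moves it
- clamp_2_grip (a point): centre of the yellow ball, 32 mm across, that ends the handle of clamp_2 (above a yellow sleeve 18 mm thick), 105 mm from the hinge axis along the handle.
- clamp_2_hinge (a point): point on the hinge axis of clamp_2, 100 mm along -x and 40 mm along +z from the nest's origin
- fixture: steel fixture plate 230 x 400 x 15 mm that carries both nests (their origins at x = 30, y = +100 (nest_1) and -100 mm (nest_2), 85 mm up); origin at the centre of its underside
- tray: grey plastic outfeed tray, outside 270 mm (its x) x 180 mm (its y) x 40 mm high, walls and floor 5 mm; origin at the centre of its underside
- earlier_bracket: an earlier finished bracket, same as welded_bracket, lying ears up in the far (+x) half of the tray; stays there
- ring: loose steel ring 34 mm across, 8 mm high, on the fixture plate between the nests; origin at the underside
- pin: loose steel pin 20 mm across, 35 mm high, standing on the fixture plate between the nests; origin at the underside
- spray_can: spray can 58 mm across, 170 mm high, standing on the table; origin at the underside
- hammer: hammer lying on the table right of the fixture; bystander
- wrench: wrench lying between robot and fixture; bystander
- brush: brush lying on the table right of the fixture; bystander
- square: dark steel corner piece, 70 mm legs, on the table right of the fixture; bystander
There are look-alikes about, which are no part of the job. Leave any blue look-alike of the blank_tube alone. What is shaped like the welded_bracket but yellow is not meant.

How it is judged:
At the end, for the whole second after the job is handed in: Finished bracket at rest on the tray floor, ears up (0.12 rad). Blank in its nest (6 mm along the seat, 4 mm off it, 0.08 rad), that nest's clamp closed (under 0.04 rad) and still pressing on it with over 1 N. Other clamp open (over 1.0 rad) (x of welded_bracket in the frame of tray between -0.112 and 0.112 m and y of welded_bracket in the frame of tray between -0.076 and 0.076 m and z of welded_bracket in the frame of tray below 0.012 m and angle between welded_bracket's own z axis and vertical below 0.12 rad and linear speed of each of welded_bracket, blank_tube below 0.02 m/s and ((x of blank_tube in the frame of nest_1 between -0.006 and 0.006 m and y of blank_tube in the frame of nest_1 between -0.006 and 0.006 m and z of blank_tube in the frame of nest_1 between -0.004 and 0.004 m and angle between the z axis of blank_tube and the z axis of nest_1, either way round below 0.08 rad and value of joint clamp_1 below 0.04 rad and contact force between clamp_1 and blank_tube above 1 N and value of joint clamp_2 above 1 rad) or (x of blank_tube in the frame of nest_2 between -0.006 and 0.006 m and y of blank_tube in the frame of nest_2 between -0.006 and 0.006 m and z of blank_tube in the frame of nest_2 between -0.004 and 0.004 m and angle between the z axis of blank_tube and the z axis of nest_2, either way round below 0.08 rad and value of joint clamp_2 below 0.04 rad and contact force between clamp_2 and blank_tube above 1 N and value of joint clamp_1 above 1 rad))); the robot touches nothing.
It fails at once if the finished bracket is dropped: moves faster than 0.6 m/s while the fingers do not hold it (contact force between the fingers and welded_bracket below 0.05 N and linear speed of welded_bracket above 0.6 m/s).
It fails at once if the plain blank is moved more than 12 mm (distance of blank_tube from where it was at the start of the episode above 0.012 m).
It fails at once if the earlier bracket is moved more than 30 mm (distance of earlier_bracket from where it was at the start of the episode above 0.03 m).
It fails at once if the clamp of the finished bracket's nest is closed while the blank is not in it (under 0.5 rad) ((value of joint clamp_1 below 0.5 rad and distance between blank_tube and nest_1 above 0.08 m) or (value of joint clamp_2 below 0.5 rad and distance between blank_tube and nest_2 above 0.08 m)).
It fails at once if a bystander (ring, pin, can, hammer, wrench, brush, corner piece) is moved more than 30 mm (distance of any of ring, pin, spray_can, hammer, wrench, brush, square from where it was at the start of the episode above 0.03 m).
It also fails if it takes over 61 s, if anything falls off the work surface, if the arm or the gripper's body presses on something with over 40 N, if the wrist force passes 120 N, or if a joint passes its speed limit or range.

ROBOT

A 6-joint arm with a two-finger parallel gripper is mounted at the origin on the work surface. World frame = base frame: x ahead of the robot, y to its left, z up, the work surface at z = 0. Lengths are in m, angles in rad, forces in N, time in s.
With the tool pointing down it reaches from about 0.375 to 0.825 m from the base axis. Payload 5.5 kg.
Tool frame: the origin (TCP) lies between the finger pads; the fingertips stand 22 mm ahead of it and the grasp point (between the pads) lies 3 mm ahead of it (arm.nose_length is the z of the fingertips in the tool frame, in m); z points along the fingers, y is the line along which they close (so a half turn about z gives the same grasp; the last joint's range is limited). The gripper opens to 85 mm and grips with 20 to 120 N. Pads are 22 mm wide; open, the fingers measure 114 mm over their backs; the gripper's body (76 mm by 85 mm) begins 54 mm behind the grasp point. The pads swing forward as they close: fully open they stand 13 mm farther back than shut.
Start: joints at [-1.342, 0.314, -0.047, 1.21, 0, 1.571], TCP at [0.136, -0.584, 0.253] pointing down, gripper open.
Joint ranges: [-2.67, 2.67], [-0.69, 1.73], [-1.03, 1.25], [-2.08, 2.16], [-1.42, 1.45], [-3.14, 3.14]. Speed limits (rad/s): [2.39, 2.39, 3.01, 3.14, 3.14, 3.14].

INTERFACE

Orientations are given as [roll, pitch, yaw] about the fixed x, y, z axes, in that order (R = Rz(yaw) Ry(pitch) Rx(roll)).
In Python, from bench import arm gives the robot as it stands.
- The arm moves only by the tool arm_command, never from a script. Its argument "moves" is a list of rows, each a list of 7 numbers: the opening, from 0 (shut) to 1 (fully open), then the shift along the tool's x, y, z in m, then the turn, a rotation vector about the tool's x, y, z in degrees. In form: [[claw, tx, ty, tz, wx, wy, wz], ...]. A call has 1 to 5 rows; each row is the pose to reach, as a shift and turn from the pose commanded when the call began, along the tool's axes at that moment; what a row does not reach only later rows make up. A row lasts 1/8 s, in which the tool goes at most 62.5 mm and 10.7 degrees, less where a joint would pass 70% of its speed; a pose out of reach is approached as far as the arm can. A call with a gripper value outside its range is refused whole. The fingers move at their own pace and stop on an object; "newtons" is the grip in N (left out, the last holds). Time passes only in rows, so rows that repeat a pose let the fingers close. It gives the time, the measured TCP pose, the force, the opening and the grip force at its end, in the units of the state.
- arm.sense(): the state, without advancing time (a new reading comes with each control period).
- arm.grab_frame(name): name is "scene" or "top" or "wrist"; returns the picture (420x560x3 uint8, red, green, blue); there is no depth.
- arm.camera_model(name): a dict with "vertical_fov" (degrees; the focal length in pixels is half the picture's height over the tangent of half this angle, whatever the lens; pixels are square), "cx", "cy" (the principal point, pixels), "rvec" (rotation vector, rad) and "tvec" (3), from world to camera coordinates, as OpenCV has them. Camera axes: x right, y down, z forward; pixel columns grow to the right and rows downward; lengths in m; the calibration is good to about 2 mm. A picture is of the moment at which its call begins: read the wrist's pose just before it. camera_model takes no time and is no camera call; for the wrist camera it gives the pose at the moment of the call.
- arm.finish_job(): hands the job in; it is judged then, once.
Trained networks look in the newest picture that a camera, given by its name, has taken for a name from the list of things; names that differ only in an ending like _2 or _b are one class to them, and where a whole thing is asked for, a point or a joint stands for the part that bears it (a point fixed in the world has none). Each returns a list of dicts, best first, with "p" (0 to 1); they miss things now and then, are a little off and sometimes report something else, mostly with a low value. They report only what shows in the picture. A call takes as long as a camera call. They do not tell look-alikes from the thing itself.
- arm.outline_of(camera, label): "pixels" (420x560 bool, what is visible of it).
- arm.landmark_of(camera, label): "location" ([x, y, z] in m, in world coordinates, good to about 4 mm: a listed point, or the origin of a listed thing).
The state is a dict: "time_s": time; "q": joint angles; "qd": joint speeds; "tau": joint torques, N m; "tool_pos": TCP position; "tcp_rot": TCP orientation; "force": force on the tool from outside, world axes, zero at the start; "wrist_torque": the same for the moment, N m; "width": finger opening in m; "grasp_force": force on a finger pad.
Only numpy, scipy, OpenCV 4.12 (cv2) and the standard library are available. Lean on these libraries where they do the work, as an engineer would, in place of code of your own. Each camera call takes 0.05 s, during which the arm holds its last target. There are 200 camera calls.

## Working session

There is one attempt and no reset: what is moved stays moved. The work goes in short steps, Python scripts to look and compute and a tool call to move; the robot and the scene stay as the last step left them, time stands still between calls to the robot, and variables do not carry over. Pictures are saved under pics/ and viewed, at most 10 in all, crops included, and the job is handed in when it is done.

Besides the shell and the picture viewer there is one more tool, called after "Call:" by a JSON object that holds its "method" and its "body", one argument or row to a line. arm_command: Moves the arm, as the interface text tells. Its arguments: {"type":"object","properties":{"moves":{"type":"array"},"newtons":{"type":"number"}},"required":["moves"]}

```bash
ls; mkdir -p pics; python3 - <<'E'
from bench import arm
import cv2,numpy as np
s=arm.sense();print(s['time_s'],s['tool_pos'],s['tcp_rot'],s['width'])
ims=[]
for c in("scene","top"):
    im=arm.grab_frame(c);cv2.imwrite(f'pics/{c}0.png',im[:,:,::-1])
    for n in("fixture","tray","welded_bracket","blank_tube","nest_1","clamp_1_grip","clamp_1_hinge","ring","pin","spray_can"):
        r=arm.landmark_of(c,n);print(c,n,[(np.round(d['location'],3).tolist(),round(d['p'],2)) for d in r][:5])
print(arm.sense()['time_s'],arm.nose_length)
E
```

```text
pics
0.0 [ 0.13596539 -0.58382695  0.25243565] [-3.13986728e+00  1.51550266e-05  2.28833461e-01] 0.08577346240019539
scene fixture [([0.611, -0.073, 0.004], 0.88), ([0.658, 0.023, 0.087], 0.63), ([0.366, -0.531, -0.001], 0.55)]
scene tray [([0.47, 0.307, -0.004], 0.89)]
scene welded_bracket [([0.627, -0.175, 0.084], 0.62), ([0.516, -0.372, 0.022], 0.58)]
scene blank_tube [([0.657, 0.023, 0.084], 0.91), ([0.707, 0.379, 0.023], 0.76), ([0.332, 0.097, 0.023], 0.73)]
scene nest_1 [([0.628, -0.176, 0.085], 0.8), ([0.654, 0.023, 0.085], 0.69)]
scene clamp_1_grip [([0.505, 0.052, 0.229], 0.71)]
scene clamp_1_hinge [([0.584, 0.037, 0.164], 0.92)]
scene ring [([0.542, -0.06, 0.015], 0.4)]
scene pin [([0.703, -0.085, 0.014], 0.47)]
scene spray_can [([0.772, 0.232, 0.004], 0.93)]
top fixture [([0.612, -0.068, 0.0], 0.74), ([0.372, -0.091, -0.001], 0.25), ([0.601, -0.526, 0.004], 0.19)]
top tray [([0.472, 0.307, -0.002], 0.59), ([0.551, 0.318, 0.003], 0.45), ([0.602, -0.524, 0.002], 0.32)]
top welded_bracket [([0.624, -0.172, 0.083], 0.87), ([0.518, -0.373, 0.025], 0.65)]
top blank_tube [([0.708, 0.377, 0.025], 0.75), ([0.656, 0.024, 0.088], 0.67), ([0.326, 0.099, 0.022], 0.61)]
top nest_1 [([0.662, 0.024, 0.08], 0.73), ([0.627, -0.171, 0.082], 0.58)]
top clamp_1_grip [([0.498, 0.049, 0.223], 0.54)]
top clamp_1_hinge [([0.581, 0.032, 0.167], 0.54), ([0.55, 0.318, 0.001], 0.25)]
top ring [([0.544, -0.06, 0.016], 0.38)]
top pin [([0.708, -0.084, 0.018], 0.45), ([0.376, -0.094, -0.003], 0.41)]
top spray_can [([0.774, 0.237, -0.0], 0.66), ([0.353, -0.384, -0.004], 0.53)]
1.1 0.022
```

View pics/scene0.png

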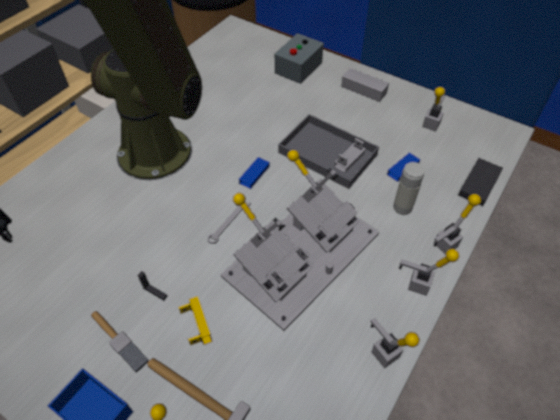

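View pics/top0.png

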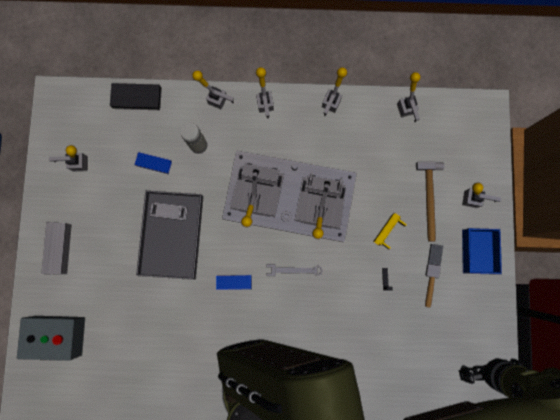

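Scene picture: weld fixture with two open clamps, one with its ball at (239,199) and the other at (293,155). The tray is at (328,150).

Candidates for the finished bracket:
- Grey, in the right nest: scene (270,255), top (323,187).
- Grey, already in the tray: top (168,211).
- Yellow look-alike: scene (200,322), top (390,230).

Candidates for the blank:
- Grey, in the left nest: scene (325,210), top (258,175).
- Blue look-alikes: top (153,162) and (234,282).

I expect the bracket to be in the right nest (nest_2) and the blank in nest_1, and will check that in one crop.

```bash
cat > h.py <<'E'
from bench import arm
import numpy as np,cv2
from scipy.spatial.transform import Rotation as R
from scipy.optimize import least_squares
def nest(f,i):
    Rf=R.from_euler('z',f[2]); o=np.array([f[0],f[1],0])+Rf.apply([.03,.1 if i==1 else -.1,.085])
    return o,Rf*R.from_euler('y',25,degrees=True)
def handle(f,i,th):
    o,Rn=nest(f,i); a=th-.2
    return o+Rn.apply([-.1-.105*np.sin(a),0,.04+.105*np.cos(a)])
E
python3 - <<'E'
from h import *
obs=[]
f0=[.611,-.07,-.152]
def model(f,k,i):
    o,Rn=nest(f,i)
    return {'nest':o,'hinge':o+Rn.apply([-.1,0,.04]),'grip':handle(f,i,1.6),'fix':np.array([f[0],f[1],0])}[k]
for c in("scene","top"):
    arm.grab_frame(c)
    for k,n in(('fix','fixture'),('nest','nest_1'),('nest','blank_tube'),('nest','welded_bracket'),('hinge','clamp_1_hinge'),('grip','clamp_1_grip'),('hinge','clamp_2_hinge'),('grip','clamp_2_grip')):
        for d in arm.landmark_of(c,n):
            for i in(1,2):
                if np.linalg.norm(d['location']-model(f0,k,i))<.02: obs.append((k,i,np.array(d['location'])))
                if k=='fix':break
    for n in('earlier_bracket','tray','wrench'):print(c,n,[(np.round(d['location'],3),round(d['p'],2)) for d in arm.landmark_of(c,n)][:3])
r=least_squares(lambda f:np.concatenate([(model(f,k,i)-p)*1e3 for k,i,p in obs]),f0,loss='soft_l1',f_scale=4)
print(len(obs),r.x);
for k,i,p in obs:print(k,i,np.round((p-model(r.x,k,i))*1e3,1))
# tray outline -> table rect
cm=arm.camera_model('top');Rc=R.from_rotvec(np.ravel(cm['rvec']));t=np.ravel(cm['tvec']);fl=210/np.tan(np.radians(cm['vertical_fov'])/2)
def unproj(px,z):
    d=Rc.inv().apply(np.c_[(px-[cm['cx'],cm['cy']])/fl,np.ones(len(px))]);c=-Rc.inv().apply(t);return c+d*((z-c[2])/d[:,2])[:,None]
for lab,z in(('tray',.04),('fixture',.015)):
    m=arm.outline_of('top',lab)[0]['pixels'].astype(np.uint8)
    cs=max(cv2.findContours(m,0,2)[0],key=cv2.contourArea)[:,0,:].astype(float)
    print(lab,cv2.minAreaRect((unproj(cs,z)[:,:2]*1000).astype(np.float32)))
a=cv2.imread('pics/scene0.png')[140:330,210:390];cv2.imwrite('pics/crop.png',cv2.resize(a,None,fx=3,fy=3,interpolation=2))
E
```

```text
scene earlier_bracket [(array([0.549, 0.314, 0.006]), 0.72)]
scene tray [(array([ 0.474,  0.304, -0.004]), 0.71)]
scene wrench [(array([ 0.375, -0.09 ,  0.002]), 0.64)]
top earlier_bracket [(array([0.55 , 0.317, 0.002]), 0.77)]
top tray [(array([ 0.473,  0.309, -0.004]), 0.82)]
top wrench [(array([ 0.623, -0.169,  0.085]), 0.73), (array([ 0.372, -0.096,  0.   ]), 0.72), (array([ 0.602, -0.527,  0.001]), 0.54)]
20 [ 0.61285052 -0.07035459 -0.15168421]
fix 1 [-1.7  0.1  2.8]
nest 1 [-2.6 -1.2 -2.7]
nest 2 [ 4.4 -0.7  0.7]
nest 1 [-2.5  0.3  2.7]
nest 2 [ 0.9 -2.4  1.3]
hinge 1 [-2.4  1.3 -2.7]
grip 1 [3.4 0.6 5.7]
hinge 2 [ 3.1 -2.8 -2.5]
grip 2 [5.1 1.2 8.5]
fix 1 [-0.6 -0.9 -0.1]
nest 2 [-1.1  1.1 -2. ]
nest 1 [ 1.2 -0.1 -8.1]
nest 2 [-1.6  1.4 -2.9]
nest 1 [2.8 1.2 0.6]
nest 2 [-4.9  4.1  0.2]
hinge 1 [-0.   0.4  2. ]
hinge 2 [-4.7 -3.   2.4]
grip 1 [1.4 1.  1.7]
hinge 2 [-4.7 -0.4  1.6]
grip 2 [ 6.9 -1.3  8.2]
tray ((566.2264404296875, -164.84490966796875), (142.44639587402344, 182.30274963378906), 82.75010681152344)
fixture ((609.7714233398438, -67.30754089355469), (403.2462158203125, 240.92222595214844), 81.30867004394531)
```

View pics/crop.png

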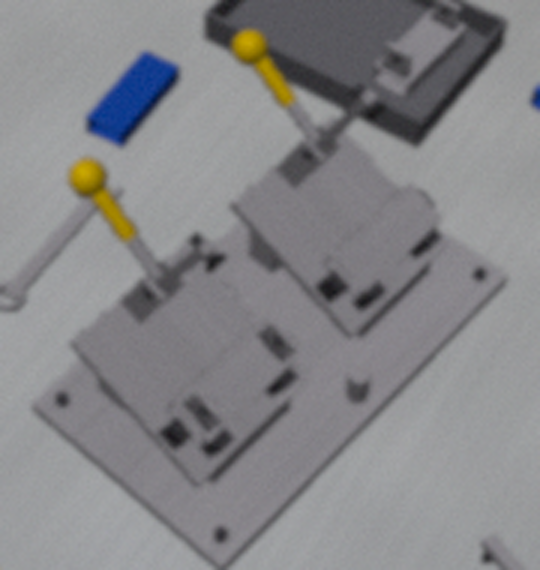

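The crop confirms it. The right nest's part has two ears at crop (275,340) and (200,410), so that is the finished bracket. The left nest's tube, around (390,230), is plain, so that is the blank.

```bash
cat >> h.py <<'E'
F=[.612,-.070,-.1517]
def cur():
    s=arm.sense();return np.array(s['tool_pos']),R.from_euler('xyz',s['tcp_rot']),s
def goto(p,Rt):
    p0,R0,s=cur()
    print('t',s['time_s'],'mm',np.round(R0.inv().apply(np.array(p)-p0)*1e3,1),'deg',np.round((R0.inv()*Rt).as_rotvec(degrees=True),1),'F',np.round(s['force'],1),'w',round(s['width'],4),'g',round(s['grasp_force'],1),'pos',np.round(p0,4),'q',np.round(s['q'],2))
def tool_nest(i,off,f=F):  # tool y=+nest x, z=-nest z, TCP at nest-frame off
    o,Rn=nest(f,i); M=Rn.as_matrix()
    return o+Rn.apply(off),R.from_matrix(np.c_[M[:,1],M[:,0],-M[:,2]])
E
python3 - <<'E'
from h import *
goto(*tool_nest(2,[0,0,.17]))
print([x for x in dir(arm) if x[0]!='_'])
for d in arm.outline_of('top','tray'):
    cm=arm.camera_model('top');Rc=R.from_rotvec(np.ravel(cm['rvec']));t=np.ravel(cm['tvec']);fl=210/np.tan(np.radians(cm['vertical_fov'])/2)
    m=d['pixels'].astype(np.uint8);px=max(cv2.findContours(m,0,2)[0],key=cv2.contourArea)[:,0,:].astype(float)
    dd=Rc.inv().apply(np.c_[(px-[cm['cx'],cm['cy']])/fl,np.ones(len(px))]);c=-Rc.inv().apply(t);w=c+dd*((.04-c[2])/dd[:,2])[:,None]
    print(d['p'],cv2.minAreaRect((w[:,:2]*1000).astype(np.float32)))
E
```

```text
t 2.4 mm [ 637.6 -262.3   14.2] deg [ 22.  -14.9 -67.1] F [ 1.9 -0.7  0.1] w 0.0854 g 0.0 pos [ 0.1361 -0.5844  0.2533] q [-1.34  0.31 -0.05  1.21 -0.    1.57]
['IKError', 'camera_model', 'finish_job', 'grab_frame', 'landmark_of', 'nose_length', 'outline_of', 'sense']
0.61 ((566.2264404296875, -164.84490966796875), (142.44639587402344, 182.30274963378906), 82.75010681152344)
0.58 ((473.5919189453125, 302.134521484375), (189.03933715820312, 269.96923828125), 87.93992614746094)
```

Call:
{"method": "arm_command", "body": {
  "moves": [
    [1, 0.058, -0.024, -0.02, 2.0, -1.4, -6.1],
    [1, 0.116, -0.048, -0.03, 4.0, -2.7, -12.2],
    [1, 0.174, -0.072, -0.03, 6.0, -4.1, -18.3],
    [1, 0.232, -0.095, -0.03, 8.0, -5.4, -24.4],
    [1, 0.29, -0.119, -0.03, 10, -6.8, -30.5]
  ]
}}

```text
time_s: 3.08
tool_pos: [0.3892, -0.4044, 0.2836]
tcp_rot: [-2.944, 0.067, 0.773]
force: [1.1, -1.5, -0.3]
width: 0.0855
grasp_force: 0.0
```

```bash
python3 -c "
from h import *
goto(*tool_nest(2,[0,0,.17]))"
```

```text
t 3.075 mm [376.6  60.4   7.4] deg [ 11.9  -8.  -36.4] F [ 1.1 -1.5 -0.3] w 0.0855 g 0.0 pos [ 0.3892 -0.4044  0.2836] q [-0.77  0.4   0.12  1.49 -0.06  1.61]
```

Call:
{"method": "arm_command", "body": {
  "moves": [
    [1, 0.06, 0.01, 0.001, 2.0, -1.3, -6.1],
    [1, 0.12, 0.02, 0.002, 4.0, -2.7, -12.2],
    [1, 0.18, 0.029, 0.003, 6.0, -4.0, -18.3],
    [1, 0.24, 0.039, 0.004, 8.0, -5.3, -24.4],
    [1, 0.3, 0.049, 0.006, 10, -6.7, -30.5]
  ]
}}

```text
time_s: 3.7
tool_pos: [0.6359, -0.2304, 0.2477]
tcp_rot: [-2.741, 0.021, 1.316]
force: [2.0, -0.9, 0.6]
width: 0.0853
grasp_force: 0.0
```

Call:
{"method": "arm_command", "body": {
  "moves": [
    [1, 0, 0, 0, 0, 0, 0],
    [1, 0, 0, 0, 0, 0, 0]
  ]
}}

```text
time_s: 3.95
tool_pos: [0.6346, -0.2313, 0.2465]
tcp_rot: [-2.739, 0.021, 1.313]
force: [-1.1, -0.1, -0.1]
width: 0.0855
grasp_force: 0.0
```

```bash
python3 -c "
from h import *
goto(*tool_nest(2,[0,0,.17]))"
```

```text
t 3.95 mm [ 61.7  47.4 -13.5] deg [ 1.9 -1.4 -6. ] F [-1.1 -0.1 -0.1] w 0.0855 g 0.0 pos [ 0.6346 -0.2313  0.2465] q [-0.33  0.88  0.79  1.88 -0.05  1.51]
```

Call:
{"method": "arm_command", "body": {
  "moves": [
    [1, 0.03, 0.024, -0.007, 1.0, -0.7, -3.0],
    [1, 0.062, 0.047, -0.013, 1.9, -1.4, -6],
    [1, 0.062, 0.047, -0.013, 1.9, -1.4, -6],
    [1, 0.062, 0.047, -0.013, 1.9, -1.4, -6]
  ]
}}

```text
time_s: 4.45
tool_pos: [0.6779, -0.1805, 0.2529]
tcp_rot: [-2.69, 0.001, 1.416]
force: [-0.3, -0.6, 0.3]
width: 0.0855
grasp_force: 0.0
```

```bash
python3 - <<'E'
from h import *
goto(*tool_nest(2,[0,0,.17]))
im=arm.grab_frame('wrist');cv2.imwrite('pics/w1.png',im[:,:,::-1])
o,Rn=nest(F,2);print('nest2',o)
for n in('welded_bracket','nest_2'):
    for d in arm.landmark_of('wrist',n):print(n,np.round(Rn.inv().apply(d['location']-o)*1e3,1),d['p'])
# project bracket model top corners and ear tops for overlay
cm=arm.camera_model('wrist');fl=210/np.tan(np.radians(cm['vertical_fov'])/2)
K=np.array([[fl,0,cm['cx']],[0,fl,cm['cy']],[0,0,1.]])
P=[[x,y,.024] for x,y in((-.022,-.055),(.022,-.055),(.022,.055),(-.022,.055))]+[[x,y,.054] for y in(-.048,-.042,.042,.048) for x in(-.015,.015)]
px=cv2.projectPoints(o+Rn.apply(P),np.ravel(cm['rvec']),np.ravel(cm['tvec']),K,None)[0][:,0]
im=im[:,:,::-1].copy()
for q in px:cv2.drawMarker(im,tuple(int(v) for v in np.round(q)),(0,0,255),0,8,1)
cv2.imwrite('pics/w1o.png',im)
E
```

```text
t 4.45 mm [-0.6 24.1  3.7] deg [-0.9 -0.  -0.2] F [-0.3 -0.6  0.3] w 0.0855 g 0.0 pos [ 0.6779 -0.1805  0.2529] q [-0.24  1.11  1.25  2.16 -0.04  1.49]
nest2 [ 0.62654359 -0.17338513  0.085     ]
welded_bracket [ 1.6 -0.5  1.1] 0.89
welded_bracket [ -45.4 -210.1  -85.4] 0.73
```

View pics/w1o.png

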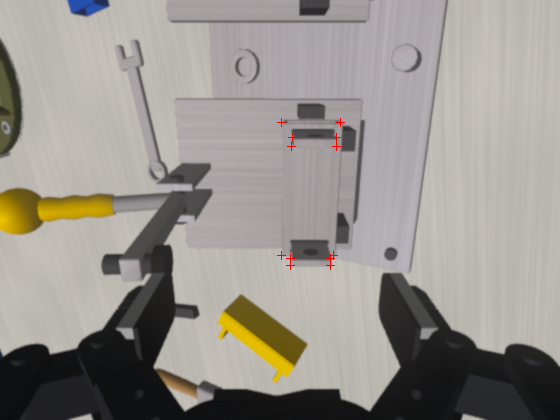

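The picture shows the bracket at (285–340, 122–265), in line with the model to within about 2 mm. The open clamp's arm tip at (128,265) is close to the left finger. I need to know the reach before going down, so I fit a kinematic model from the readings.

Call:
{"method": "arm_command", "body": {
  "moves": [
    [0.75, 0, 0.01, 0.01, 0, 0, 0],
    [0.75, 0, 0.02, 0.02, 0, 0, 0],
    [0.75, 0, 0.024, 0.03, 0, 0, 0],
    [0.75, 0, 0.024, 0.03, 0, 0, 0]
  ]
}}

```text
time_s: 5.1
tool_pos: [0.6865, -0.1802, 0.211]
tcp_rot: [-2.685, -0.001, 1.418]
force: [-0.5, 1.0, 0.7]
width: 0.0638
grasp_force: 0.0
```

```bash
cat > fk.py <<'E'
from h import *
D=[([.314,-.047,1.21],.5996,.2533),([.4,.12,1.49],.5613,.2836),([.88,.79,1.88],.6754,.2465),([1.11,1.25,2.16],.7016,.2529)]
p,_,s=cur();q=s['q'][1:4];D.append((q,np.hypot(p[0],p[1]),p[2]))
def rows(q):
    a=q[0]-q[1]+q[2]-np.pi/2;psi=q[0]-q[1]
    return [1,0,np.sin(q[0]),np.cos(psi),-np.sin(a)],[0,1,np.cos(q[0]),-np.sin(psi),-np.cos(a)]
A=np.vstack([rows(q) for q,_,_ in D]);b=np.ravel([(r,z) for _,r,z in D])
x=np.linalg.lstsq(A,b,rcond=1e-3)[0]
def fk(q):A=np.array(rows(q));return A@x
def ik(r,z,al):
    g=lambda u:np.r_[fk(u)-[r,z],.3*(u[0]-u[1]+u[2]-np.pi/2-al)]
    best=least_squares(g,[.9,.8,1.9],bounds=([-.69,-1.03,-2.08],[1.73,1.25,2.16]));return best.x,best.fun
E
python3 - <<'E'
from fk import *
print(x,np.round((A@x-b)*1e3,1))
goto(*tool_nest(2,[.0015,0,.13]))
for off in(.13,.1,.06,.024):
    P,Rt=tool_nest(2,[.0015,0,off])
    for al in (.436,.38):
        qq,f=ik(np.hypot(P[0],P[1]),P[2],al);print(off,al,np.round(qq,2),np.round(f*1e3,1))
E
```

```text
[0.08728827 0.3860348  0.47486048 0.3916226  0.44340535] [ 0.6  2.6 -0.5 -3.1 -4.4 -1.6  6.3 -0.5 -2.   2.5]
t 5.1 mm [-2.4  0.3  9.7] deg [-1.2 -0.1 -0.1] F [-0.5  1.   0.7] w 0.0638 g 0.0 pos [ 0.6865 -0.1802  0.211 ] q [-0.24  1.1   1.13  2.06 -0.04  1.49]
0.13 0.436 [1.06 1.03 1.97] [-0. -0. -0.]
0.13 0.38 [0.98 0.88 1.85] [-0. -0. -0.]
0.1 0.436 [1.02 0.88 1.86] [-0. -0. -0.]
0.1 0.38 [0.95 0.76 1.76] [-0.  0.  0.]
0.06 0.436 [1.   0.73 1.74] [-0. -0. -0.]
0.06 0.38 [0.93 0.62 1.64] [0. 0. 0.]
0.024 0.436 [0.99 0.62 1.64] [-0. -0. -0.]
0.024 0.38 [0.92 0.52 1.55] [0. 0. 0.]
```

Call:
{"method": "arm_command", "body": {
  "moves": [
    [0.75, -0.001, 0, 0.02, -0.6, 0, 0],
    [0.75, -0.002, 0, 0.04, -1.2, 0, 0],
    [0.75, -0.002, 0, 0.06, -1.2, 0, 0],
    [0.75, -0.002, 0, 0.08, -1.2, 0, 0],
    [0.75, -0.002, 0, 0.08, -1.2, 0, 0]
  ]
}}

```text
time_s: 5.72
tool_pos: [0.6511, -0.1767, 0.1401]
tcp_rot: [-2.706, -0.001, 1.418]
force: [-0.3, 0.4, 0.3]
width: 0.0642
grasp_force: 0.0
```

```bash
python3 - <<'E'
from h import *
goto(*tool_nest(2,[.001,0,.023]))
im=arm.grab_frame('wrist')[:,:,::-1].copy()
cv2.imwrite('pics/w2.png',im)
E
```

```text
t 5.725 mm [-0.5  1.8 37.4] deg [ 0.  -0.1 -0.1] F [-0.3  0.4  0.3] w 0.0642 g 0.0 pos [ 0.6511 -0.1767  0.1401] q [-0.25  0.93  0.63  1.71 -0.04  1.49]
```

View pics/w2.png

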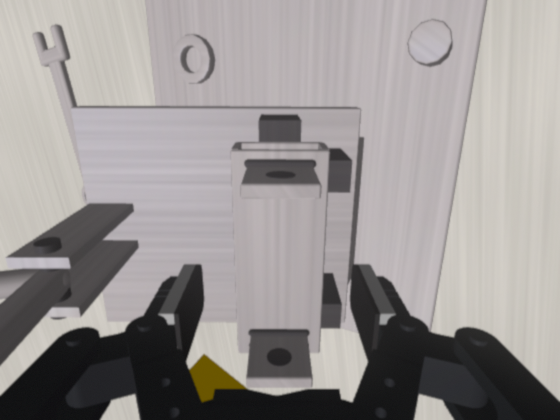

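The tube spans columns 235–323 and is centred between the pads at 200 and 352. The ears at (280,175) and (280,357) clear the fingers. I go down.

Call:
{"method": "arm_command", "body": {
  "moves": [
    [0.75, 0, 0.001, 0.015, 0, 0, 0],
    [0.75, 0, 0.001, 0.028, 0, 0, 0],
    [0.75, 0, 0.001, 0.037, 0, 0, 0],
    [0.75, 0, 0.001, 0.037, 0, 0, 0]
  ]
}}

```text
time_s: 6.28
tool_pos: [0.6378, -0.1746, 0.1069]
tcp_rot: [-2.709, -0.0, 1.418]
force: [-0.0, 0.3, 0.5]
width: 0.064
grasp_force: 0.0
```

```bash
python3 -c "
from h import *
goto(*tool_nest(2,[.001,0,.023]))"
```

```text
t 6.275 mm [-0.5  0.   1.6] deg [ 0.2 -0.  -0.1] F [-0.   0.3  0.5] w 0.064 g 0.0 pos [ 0.6378 -0.1746  0.1069] q [-0.25  0.9   0.51  1.61 -0.04  1.48]
```

Call:
{"method": "arm_command", "body": {
  "moves": [
    [0.4, 0, 0, 0, 0, 0, 0],
    [0.4, 0, 0, 0, 0, 0, 0],
    [0.4, 0, 0, 0, 0, 0, 0],
    [0.4, 0, 0, 0, 0, 0, 0],
    [0.4, 0, 0, 0, 0, 0, 0]
  ],
  "newtons": 50
}}

```text
time_s: 6.9
tool_pos: [0.6382, -0.1748, 0.1078]
tcp_rot: [-2.711, -0.0, 1.418]
force: [0.3, 0.8, 5.8]
width: 0.0429
grasp_force: 53.7
```

Call:
{"method": "arm_command", "body": {
  "moves": [
    [0.4, 0, 0, -0.006, 0, 0, 0],
    [0.4, 0, 0, -0.014, 0, 0, 0],
    [0.4, 0, 0, -0.024, 0, 0, 0],
    [0.4, 0, 0, -0.036, 0, 0, 0],
    [0.4, 0, 0, -0.05, 0, 0, 0]
  ],
  "newtons": 60
}}

```text
time_s: 7.52
tool_pos: [0.6587, -0.1779, 0.1528]
tcp_rot: [-2.709, -0.0, 1.418]
force: [-0.9, -1.1, -3.9]
width: 0.0427
grasp_force: 62.3
```

Call:
{"method": "arm_command", "body": {
  "moves": [
    [0.4, 0, 0, -0.015, 0, 0, 0],
    [0.4, 0, 0, -0.03, 0, 0, 0],
    [0.4, 0, 0, -0.045, 0, 0, 0]
  ]
}}

```text
time_s: 7.9
tool_pos: [0.6774, -0.1808, 0.1939]
tcp_rot: [-2.709, -0.0, 1.418]
force: [1.0, 0.6, -3.4]
width: 0.0426
grasp_force: 62.3
```

```bash
python3 - <<'E'
from fk import *
T=[.473,.306,-.036]; Rt=R.from_euler('z',T[2])
M=Rt.as_matrix();tool=R.from_matrix(np.c_[M[:,1],M[:,0],-M[:,2]])
P=np.r_[T[:2],0]+Rt.apply([-.06,0,.25]);print(P,tool.as_euler('xyz'))
goto(P,tool)
p,R0,s=cur();P2=np.array([p[0]*.92,p[1],.36]);goto(P2,tool)
E
```

```text
[0.41303888 0.30815953 0.25      ] [-3.14159265  0.          1.53479633]
t 7.9 mm [ 443.  -328.4   89.8] deg [-24.7  -1.5  -6.6] F [ 1.   0.6 -3.4] w 0.0426 g 62.3 pos [ 0.6774 -0.1808  0.1939] q [-0.24  1.    0.9   1.9  -0.04  1.49]
t 7.9 mm [  -8.2 -118.2 -128.4] deg [-24.7  -1.5  -6.6] F [ 1.   0.6 -3.4] w 0.0426 g 62.3 pos [ 0.6774 -0.1808  0.1939] q [-0.24  1.    0.9   1.9  -0.04  1.49]
```

Call:
{"method": "arm_command", "body": {
  "moves": [
    [0.4, 0, -0.009, -0.02, -5, 0, -1],
    [0.4, 0, -0.019, -0.04, -10, 0, -2],
    [0.4, 0, -0.03, -0.06, -15, -1, -4],
    [0.4, 0, -0.044, -0.08, -20, -1, -5],
    [0.4, 0, -0.058, -0.1, -24.7, -1.5, -6.6]
  ]
}}

```text
time_s: 8.52
tool_pos: [0.6661, -0.1791, 0.3098]
tcp_rot: [3.14, 0.001, 1.536]
force: [-0.7, -0.2, -2.3]
width: 0.0425
grasp_force: 62.3
```

```bash
cat >> h.py <<'E'
T=[.473,.306,-.036]
def tool_tray(off):
    Rt=R.from_euler('z',T[2]);M=Rt.as_matrix()
    return np.r_[T[:2],0]+Rt.apply(off),R.from_matrix(np.c_[M[:,1],M[:,0],-M[:,2]])
E
python3 - <<'E'
from h import *
goto(*tool_tray([-.06,0,.33]))
E
```

```text
t 8.525 mm [ 478.1 -269.8  -21.1] deg [0.1 0.  0.1] F [-0.7 -0.2 -2.3] w 0.0425 g 62.3 pos [ 0.6661 -0.1791  0.3098] q [-0.26  0.48  0.32  1.41 -0.    1.34]
```

Call:
{"method": "arm_command", "body": {
  "moves": [
    [0.4, 0.025, -0.015, -0.025, 0, 0, 0],
    [0.4, 0.07, -0.04, -0.035, 0, 0, 0],
    [0.4, 0.115, -0.065, -0.035, 0, 0, 0],
    [0.4, 0.16, -0.09, -0.035, 0, 0, 0],
    [0.4, 0.205, -0.115, -0.035, 0, 0, 0]
  ]
}}

```text
time_s: 9.15
tool_pos: [0.5577, 0.0312, 0.3439]
tcp_rot: [-3.14, 0.0, 1.535]
force: [0.1, 1.3, -4.2]
width: 0.0428
grasp_force: 62.6
```

Call:
{"method": "arm_command", "body": {
  "moves": [
    [0.4, 0.045, -0.025, 0, 0, 0, 0],
    [0.4, 0.09, -0.05, 0, 0, 0, 0],
    [0.4, 0.135, -0.076, 0, 0, 0, 0],
    [0.4, 0.18, -0.102, 0, 0, 0, 0],
    [0.4, 0.225, -0.127, 0, 0, 0, 0]
  ]
}}

```text
time_s: 9.78
tool_pos: [0.4388, 0.2605, 0.344]
tcp_rot: [-3.141, 0.001, 1.535]
force: [0.8, 0.4, -3.8]
width: 0.0427
grasp_force: 62.6
```

```bash
python3 - <<'E'
from h import *
goto(*tool_tray([-.06,0,.12]))
for d in arm.landmark_of('wrist','tray')[:0]:pass
im=arm.grab_frame('top')
for n in('tray','earlier_bracket'):
    print(n,[(np.round(d['location'],3),round(d['p'],2)) for d in arm.landmark_of('top',n)][:3])
cv2.imwrite('pics/w3.png',arm.grab_frame('wrist')[:,:,::-1])
for n in('tray','earlier_bracket','welded_bracket'):
    print(n,[(np.round(d['location'],3),round(d['p'],2)) for d in arm.landmark_of('wrist',n)][:3])
E
```

```text
t 9.775 mm [ 46.9 -27.3 224. ] deg [-0.  0.  0.] F [ 0.8  0.4 -3.8] w 0.0427 g 62.6 pos [0.4388 0.2605 0.344 ] q [ 0.54  0.12 -0.08  1.37  0.    2.14]
tray [(array([ 0.471,  0.308, -0.005]), 0.87)]
earlier_bracket [(array([0.548, 0.318, 0.003]), 0.67)]
tray [(array([0.476, 0.303, 0.   ]), 0.66)]
earlier_bracket [(array([0.55 , 0.318, 0.003]), 0.89)]
welded_bracket [(array([0.442, 0.255, 0.32 ]), 0.82)]
```

View pics/w3.png

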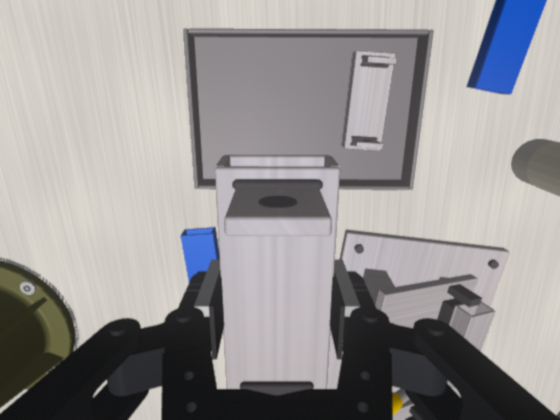

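The bracket hangs square in the grip at (278,280). The tray ahead, rim (185–432, 30–188), has a free near half, and the earlier bracket is at (370,100). I lower into the near half.

Call:
{"method": "arm_command", "body": {
  "moves": [
    [0.4, 0.025, -0.014, 0.025, 0, 0, 0],
    [0.4, 0.05, -0.027, 0.07, 0, 0, 0],
    [0.4, 0.05, -0.027, 0.115, 0, 0, 0],
    [0.4, 0.05, -0.027, 0.16, 0, 0, 0],
    [0.4, 0.05, -0.027, 0.2, 0, 0, 0]
  ]
}}

```text
time_s: 10.8
tool_pos: [0.4149, 0.309, 0.1418]
tcp_rot: [-3.14, 0.001, 1.533]
force: [-0.6, -0.1, -3.2]
width: 0.0428
grasp_force: 62.6
```

Call:
{"method": "arm_command", "body": {
  "moves": [
    [0.4, 0, 0, 0.03, 0, 0, 0],
    [0.4, 0, 0, 0.055, 0, 0, 0],
    [0.4, 0, 0, 0.075, 0, 0, 0],
    [0.4, 0, 0, 0.09, 0, 0, 0],
    [0.4, 0, 0, 0.092, 0, 0, 0]
  ]
}}

```text
time_s: 11.42
tool_pos: [0.4143, 0.3091, 0.0504]
tcp_rot: [-3.139, 0.002, 1.534]
force: [-0.9, -0.2, -3.5]
width: 0.0428
grasp_force: 62.4
```

```bash
python3 - <<'E'
from h import *
goto(*tool_tray([-.06,0,.029]))
E
```

```text
t 11.425 mm [-1.  -1.2 21.4] deg [-0.1  0.1 -0.1] F [-0.9 -0.2 -3.5] w 0.0428 g 62.4 pos [0.4143 0.3091 0.0504] q [ 0.64  0.34 -0.52  0.72  0.    2.25]
```

Call:
{"method": "arm_command", "body": {
  "moves": [
    [0.4, 0, 0, 0.005, 0, 0, 0],
    [0.4, 0, 0, 0.01, 0, 0, 0],
    [0.4, 0, 0, 0.014, 0, 0, 0],
    [0.4, 0, 0, 0.017, 0, 0, 0],
    [0.4, 0, 0, 0.017, 0, 0, 0]
  ]
}}

```text
time_s: 12.05
tool_pos: [0.4143, 0.3099, 0.0341]
tcp_rot: [-3.14, 0.001, 1.535]
force: [0.2, -0.2, -3.2]
width: 0.0432
grasp_force: 62.5
```

Call:
{"method": "arm_command", "body": {
  "moves": [
    [0.4, 0, 0, 0.001, 0, 0, 0],
    [0.4, 0, 0, 0.002, 0, 0, 0],
    [0.4, 0, 0, 0.003, 0, 0, 0],
    [0.4, 0, 0, 0.003, 0, 0, 0]
  ]
}}

```text
time_s: 12.55
tool_pos: [0.4144, 0.31, 0.0312]
tcp_rot: [-3.141, 0.001, 1.535]
force: [0.7, -0.2, -3.8]
width: 0.0434
grasp_force: 62.5
```

Call:
{"method": "arm_command", "body": {
  "moves": [
    [0.4, 0, 0, 0.001, 0, 0, 0],
    [0.4, 0, 0, 0.002, 0, 0, 0],
    [0.4, 0, 0, 0.002, 0, 0, 0]
  ]
}}

```text
time_s: 12.92
tool_pos: [0.4145, 0.3101, 0.0305]
tcp_rot: [-3.141, 0.0, 1.535]
force: [-4.7, -3.1, 11.2]
width: 0.0426
grasp_force: 64.2
```

Call:
{"method": "arm_command", "body": {
  "moves": [
    [0.4, 0, 0, 0.001, 0, 0, 0],
    [0.4, 0, 0, 0.001, 0, 0, 0]
  ]
}}

```text
time_s: 13.18
tool_pos: [0.4146, 0.3101, 0.0305]
tcp_rot: [-3.141, 0.0, 1.535]
force: [-7.6, -4.5, 21.8]
width: 0.0427
grasp_force: 65.5
```

Contact with the floor at a TCP height of 30.5 mm. I ease off and open.

Call:
{"method": "arm_command", "body": {
  "moves": [
    [0.4, 0, 0, -0.0015, 0, 0, 0],
    [0.4, 0, 0, -0.0015, 0, 0, 0],
    [0.55, 0, 0, -0.0015, 0, 0, 0],
    [0.7, 0, 0, -0.0015, 0, 0, 0],
    [0.75, 0, 0, -0.0015, 0, 0, 0]
  ],
  "newtons": 20
}}

```text
time_s: 13.8
tool_pos: [0.4146, 0.3101, 0.0297]
tcp_rot: [-3.141, 0.0, 1.535]
force: [0.5, 0.2, 0.2]
width: 0.0639
grasp_force: 0.0
```

Call:
{"method": "arm_command", "body": {
  "moves": [
    [0.75, 0, 0, 0, 0, 0, 0],
    [0.75, 0, 0, -0.01, 0, 0, 0],
    [0.75, 0, 0, -0.03, 0, 0, 0],
    [0.75, 0, 0, -0.06, 0, 0, 0],
    [0.75, 0, 0, -0.1, 0, 0, 0]
  ]
}}

```text
time_s: 14.42
tool_pos: [0.414, 0.3096, 0.1307]
tcp_rot: [-3.14, 0.001, 1.535]
force: [-0.3, 0.6, -0.6]
width: 0.0643
grasp_force: 0.0
```

Call:
{"method": "arm_command", "body": {
  "moves": [
    [0.75, 0, 0, -0.05, 0, 0, 0],
    [0.75, 0, 0, -0.1, 0, 0, 0],
    [0.75, 0, 0, -0.15, 0, 0, 0],
    [0.75, 0, 0, -0.2, 0, 0, 0]
  ]
}}

```text
time_s: 14.92
tool_pos: [0.4144, 0.3099, 0.3323]
tcp_rot: [-3.141, -0.0, 1.535]
force: [0.1, 0.9, -0.8]
width: 0.0641
grasp_force: 0.0
```

```bash
python3 - <<'E'
from h import *
cv2.imwrite('pics/w4.png',arm.grab_frame('wrist')[:,:,::-1])
print([(np.round(d['location'],3),round(d['p'],2)) for d in arm.landmark_of('wrist','welded_bracket')])
arm.grab_frame('scene')
L=[]
for c in('scene','top'):
    if c=='top':arm.grab_frame(c)
    for n in('clamp_1_grip','clamp_1_hinge','nest_1','blank_tube'):
        print(c,n,[(np.round(d['location'],3),round(d['p'],2)) for d in arm.landmark_of(c,n)][:3])
print([np.round(handle(F,1,t),3) for t in(1.6,0,-.08)])
Rt=R.from_euler('xyz',[np.pi,0,-.1517])
b=handle(F,1,1.6);goto(b+[0,0,.1],Rt);goto(b+[0,0,.1],Rt*R.from_euler('z',np.pi))
E
```

```text
[(array([0.418, 0.304, 0.007]), 0.78)]
scene clamp_1_grip [(array([0.502, 0.05 , 0.228]), 0.58)]
scene clamp_1_hinge [(array([0.586, 0.036, 0.164]), 0.59)]
scene nest_1 [(array([0.653, 0.025, 0.083]), 0.68), (array([ 0.631, -0.178,  0.082]), 0.68)]
scene blank_tube [(array([0.331, 0.097, 0.024]), 0.73), (array([0.659, 0.021, 0.085]), 0.67), (array([0.708, 0.378, 0.024]), 0.64)]
top clamp_1_grip [(array([0.502, 0.047, 0.223]), 0.73), (array([0.547, 0.318, 0.001]), 0.2)]
top clamp_1_hinge [(array([0.583, 0.033, 0.165]), 0.63)]
top nest_1 [(array([0.66 , 0.024, 0.082]), 0.73)]
top blank_tube [(array([0.659, 0.024, 0.087]), 0.88), (array([0.706, 0.377, 0.026]), 0.87), (array([0.545, 0.319, 0.002]), 0.29)]
[array([0.499, 0.048, 0.223]), array([0.646, 0.026, 0.248]), array([0.652, 0.025, 0.243])]
t 15.525 mm [-258.3   93.5    5.7] deg [-0.   0.2 96.6] F [ 0.1 -0.9  0.3] w 0.0638 g 0.0 pos [0.4145 0.31   0.329 ] q [ 0.64  0.14 -0.1   1.34  0.    2.25]
t 15.525 mm [-258.3   93.5    5.7] deg [ -0.2  -0.  -83.4] F [ 0.1 -0.9  0.3] w 0.0638 g 0.0 pos [0.4145 0.31   0.329 ] q [ 0.64  0.14 -0.1   1.34  0.    2.25]
```

View pics/w4.png

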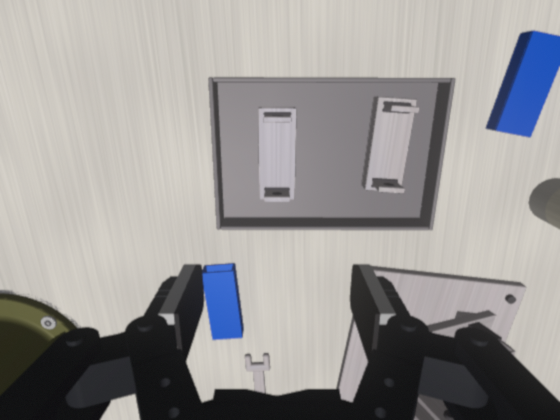

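The new bracket stands flat and ears up at (277,155), and the earlier one at (392,145) is untouched. Next is the clamp of nest_1: I will grip the ball along the nest's y and swing it down the arc.

Call:
{"method": "arm_command", "body": {
  "moves": [
    [0.75, -0.04, 0.014, 0, 0, 0, 10],
    [0.75, -0.08, 0.028, 0, 0, 0, 20],
    [0.75, -0.12, 0.042, 0, 0, 0, 30],
    [0.75, -0.16, 0.056, 0, 0, 0, 40],
    [0.75, -0.2, 0.07, 0, 0, 0, 50]
  ]
}}

```text
time_s: 16.15
tool_pos: [0.4777, 0.1064, 0.3295]
tcp_rot: [-3.141, 0.001, 0.657]
force: [0.7, -0.2, -0.7]
width: 0.064
grasp_force: 0.0
```

```bash
python3 - <<'E'
from h import *
Rt=R.from_euler('xyz',[np.pi,0,-.1517])
b=np.array([.5005,.0485,.2245]);goto(b+[0,0,.08],Rt)
E
```

```text
t 16.15 mm [-17.3  59.8  25. ] deg [ 0.   0.1 46.3] F [ 0.7 -0.2 -0.7] w 0.064 g 0.0 pos [0.4777 0.1064 0.3295] q [ 0.22  0.08 -0.16  1.33 -0.    2.7 ]
```

Call:
{"method": "arm_command", "body": {
  "moves": [
    [0.75, -0.003, 0.012, 0, 0, 0, -10.5],
    [0.75, -0.007, 0.024, 0, 0, 0, -21],
    [0.75, -0.01, 0.036, 0, 0, 0, -31.5],
    [0.75, -0.014, 0.048, 0, 0, 0, -42],
    [0.75, -0.017, 0.06, 0, 0, 0, -52.5]
  ]
}}

```text
time_s: 16.77
tool_pos: [0.501, 0.0496, 0.3295]
tcp_rot: [-3.14, 0.001, 1.585]
force: [0.4, -0.0, 0.5]
width: 0.0638
grasp_force: 0.0
```

Call:
{"method": "arm_command", "body": {
  "moves": [
    [0.75, 0, 0, 0, 0, 0, -10.5],
    [0.75, 0, 0, 0, 0, 0, -21],
    [0.75, 0, 0, 0, 0, 0, -31.5],
    [0.75, 0, 0, 0, 0, 0, -42],
    [0.75, 0, 0, 0, 0, 0, -52.5]
  ]
}}

```text
time_s: 17.4
tool_pos: [0.5009, 0.05, 0.3294]
tcp_rot: [-3.14, -0.001, 2.501]
force: [-0.6, 1.0, -0.3]
width: 0.0638
grasp_force: 0.0
```

Call:
{"method": "arm_command", "body": {
  "moves": [
    [0.75, 0, 0, 0, 0, 0, -10],
    [0.75, 0, 0, 0, 0, 0, -20],
    [0.75, 0, 0, 0, 0, 0, -28.7],
    [0.75, 0, 0, 0, 0, 0, -28.7]
  ]
}}

```text
time_s: 17.9
tool_pos: [0.501, 0.05, 0.3295]
tcp_rot: [-3.141, -0.001, 2.994]
force: [-0.6, 0.4, -0.8]
width: 0.0643
grasp_force: 0.0
```

```bash
python3 - <<'E'
from h import *
Rt=R.from_euler('xyz',[np.pi,0,-.1517+np.pi])
b=np.array([.5005,.0485,.2245]);goto(b,Rt)
arm.grab_frame('wrist')
im=arm.grab_frame('wrist')[:,:,::-1].copy();
for n in('clamp_1_grip','clamp_1_hinge'):print(n,[(np.round(d['location'],4),round(d['p'],2)) for d in arm.landmark_of('wrist',n)])
cv2.imwrite('pics/w5.png',im)
E
```

```text
t 17.9 mm [ 1.00e-01 -1.50e+00  1.05e+02] deg [-0.  -0.1  0.2] F [-0.6  0.4 -0.8] w 0.0643 g 0.0 pos [0.501  0.05   0.3295] q [ 0.1   0.11 -0.13  1.33 -0.    0.25]
clamp_1_grip [(array([0.5052, 0.0503, 0.2266]), 0.92)]
clamp_1_hinge [(array([0.5893, 0.0382, 0.1637]), 0.77)]
```

View pics/w5.png

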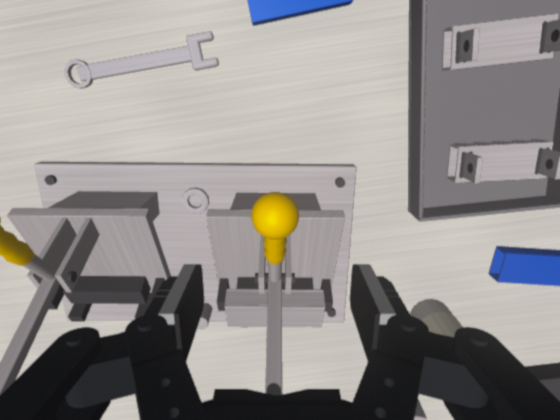

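The ball at (275,215) is centred between the fingers at (190,300) and (362,300), and the lever arm lies beyond it. I go down onto the ball.

Call:
{"method": "arm_command", "body": {
  "moves": [
    [0.75, -0.0015, 0, 0.03, 0, 0, 0],
    [0.75, -0.0015, 0, 0.06, 0, 0, 0],
    [0.75, -0.0015, 0, 0.085, 0, 0, 0],
    [0.75, -0.0015, 0, 0.1, 0, 0, 0],
    [0.75, -0.0015, 0, 0.1, 0, 0, 0]
  ]
}}

```text
time_s: 18.73
tool_pos: [0.5018, 0.0497, 0.229]
tcp_rot: [-3.141, -0.003, 2.995]
force: [-0.2, 0.2, 0.7]
width: 0.0641
grasp_force: 0.0
```

Call:
{"method": "arm_command", "body": {
  "moves": [
    [0.25, 0, 0, 0, 0, 0, 0],
    [0.25, 0, 0, 0, 0, 0, 0],
    [0.25, 0, 0, 0, 0, 0, 0],
    [0.25, 0, 0, 0, 0, 0, 0],
    [0.25, 0, 0, 0, 0, 0, 0]
  ],
  "newtons": 30
}}

```text
time_s: 19.35
tool_pos: [0.5027, 0.0486, 0.2309]
tcp_rot: [-3.139, 0.001, 2.995]
force: [-1.3, -4.9, 4.7]
width: 0.0304
grasp_force: 29.4
```

```bash
python3 - <<'E'
from h import *
p,R0,s=cur();print(p,s['force'],s['width'])
ts=np.r_[np.linspace(1.57,.1,7),0,-.08]
b0=handle(F,1,1.57)
for t in ts:print(round(t,3),np.round(R0.inv().apply(handle(F,1,t)-b0)*1e3,1))
E
```

```text
[0.50273289 0.04860956 0.23086479] [-1.29201896 -4.91095257  4.66813977] 0.030372594811565262
1.57 [0. 0. 0.]
1.325 [-17.7  -0.1 -18.6]
1.08 [-39.4  -0.3 -32.3]
0.835 [-63.7  -0.4 -40.4]
0.59 [-89.3  -0.6 -42.4]
0.345 [-114.6   -0.7  -38. ]
0.1 [-138.1   -0.8  -27.7]
0.0 [-146.8   -0.8  -21.9]
-0.08 [-153.4   -0.8  -16.6]
```

Call:
{"method": "arm_command", "body": {
  "moves": [
    [0.25, -0.0085, 0, -0.01, 0, 0, 0],
    [0.25, -0.0177, 0, -0.0186, 0, 0, 0],
    [0.25, -0.028, 0, -0.026, 0, 0, 0],
    [0.25, -0.0394, 0, -0.0323, 0, 0, 0]
  ]
}}

```text
time_s: 19.85
tool_pos: [0.5405, 0.0427, 0.262]
tcp_rot: [-3.138, -0.004, 2.995]
force: [-3.0, -6.3, -5.0]
width: 0.03
grasp_force: 30.3
```

```bash
python3 -c "
from h import *
goto([.5027+.0390,.0486-.0056,.2309+.0323],R.from_euler('xyz',[np.pi,0,-.1517+np.pi]))"
```

```text
t 19.85 mm [-1.1  0.5 -1.2] deg [-0.2 -0.2  0.3] F [-3.  -6.3 -5. ] w 0.03 g 30.3 pos [0.5405 0.0427 0.262 ] q [ 0.08  0.21 -0.17  1.2  -0.    0.23]
```

Call:
{"method": "arm_command", "body": {
  "moves": [
    [0.25, -0.012, 0, -0.0046, 0, 0, 0],
    [0.25, -0.0243, 0, -0.0081, 0, 0, 0],
    [0.25, -0.037, 0, -0.0098, 0, 0, 0],
    [0.25, -0.0499, 0, -0.0101, 0, 0, 0],
    [0.25, -0.0627, 0, -0.0085, 0, 0, 0]
  ]
}}

```text
time_s: 20.48
tool_pos: [0.6034, 0.0329, 0.2714]
tcp_rot: [-3.137, -0.001, 2.995]
force: [-4.5, -8.3, 2.5]
width: 0.0296
grasp_force: 29.5
```

Call:
{"method": "arm_command", "body": {
  "moves": [
    [0.25, -0.0125, 0, 0.0028, 0, 0, 0],
    [0.25, -0.0245, 0, 0.0072, 0, 0, 0],
    [0.25, -0.036, 0, 0.0131, 0, 0, 0],
    [0.25, -0.036, 0, 0.0131, 0, 0, 0]
  ]
}}

```text
time_s: 20.98
tool_pos: [0.6437, 0.027, 0.2605]
tcp_rot: [-3.138, 0.009, 2.994]
force: [5.0, -8.7, 6.0]
width: 0.0214
grasp_force: 6.3
```

```bash
python3 - <<'E'
from h import *
p,R0,s=cur();o,Rn=nest(F,1)
print(p,s['force'],Rn.inv().apply(s['force']))
goto(handle(F,1,-.08)+(np.array([.5027,.0486,.2309])-handle(F,1,1.57)),R0)
E
```

```text
[0.64368976 0.0270174  0.26054963] [ 5.03080511 -8.73020331  6.02523161] [ 3.15641244 -7.86969284  8.11996681]
t 20.975 mm [-10.6   0.   13. ] deg [0. 0. 0.] F [ 5.  -8.7  6. ] w 0.0214 g 6.3 pos [0.6437 0.027  0.2605] q [ 0.04  0.39  0.08  1.25 -0.01  0.19]
```

The grip slipped off the ball, since the width fell to 21 mm. I locate the ball.

```bash
python3 - <<'E'
from h import *
o,Rn=nest(F,1)
for c in('scene','top','wrist'):
    im=arm.grab_frame(c);cv2.imwrite(f'pics/{c}6.png',im[:,:,::-1])
    for n in('clamp_1_grip','clamp_1_hinge'):print(c,n,[(np.round(d['location'],4),round(d['p'],2)) for d in arm.landmark_of(c,n)])
for t in(.5,.4,.3,.2,.1):print(t,handle(F,1,t))
a=cv2.resize(cv2.imread('pics/scene6.png')[120:260,220:390],None,fx=3,fy=3,interpolation=2)
b=cv2.resize(cv2.imread('pics/wrist6.png'),None,fx=.7,fy=.7)
cv2.imwrite('pics/c6.png',np.vstack([cv2.copyMakeBorder(a,0,0,0,max(0,392-510),cv2.BORDER_CONSTANT)[:300,:392],b]))
E
```

```text
scene clamp_1_grip [(array([0.6233, 0.0302, 0.2643]), 0.57)]
scene clamp_1_hinge [(array([0.5832, 0.036 , 0.1612]), 0.55)]
top clamp_1_grip []
top clamp_1_hinge []
wrist clamp_1_grip [(array([0.6256, 0.0295, 0.2608]), 0.7)]
wrist clamp_1_hinge [(array([0.5883, 0.0362, 0.1651]), 0.68)]
0.5 [0.5979947  0.03330283 0.26753986]
0.4 [0.6081902  0.0317442  0.26559548]
0.3 [0.61814288 0.03022269 0.26263114]
0.2 [0.6277533  0.0287535  0.25867646]
0.1 [0.63692543 0.02735132 0.25377094]
```

View pics/c6.png

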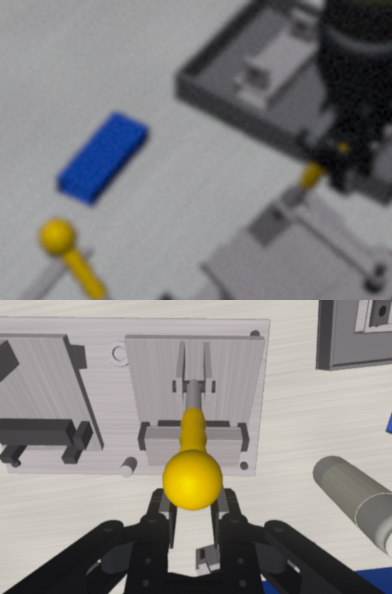

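The ball has slipped behind the fingers, and now stands at (0.624, 0.030, 0.262), θ ≈ 0.24. I open, move back over it and regrip harder.

Call:
{"method": "arm_command", "body": {
  "moves": [
    [0.65, 0, 0, 0, 0, 0, 0],
    [0.65, 0, 0, 0, 0, 0, 0],
    [0.65, 0, 0, 0, 0, 0, 0],
    [0.65, 0.01, 0, -0.002, 0, 0, 0],
    [0.65, 0.0195, 0, -0.003, 0, 0, 0]
  ]
}}

```text
time_s: 22.05
tool_pos: [0.6189, 0.0328, 0.2604]
tcp_rot: [-3.141, -0.001, 2.996]
force: [0.7, -0.7, 0.3]
width: 0.0558
grasp_force: 0.0
```

Call:
{"method": "arm_command", "body": {
  "moves": [
    [0.65, 0, 0, 0, 0, 0, 0],
    [0.65, 0, 0, 0, 0, 0, 0]
  ]
}}

```text
time_s: 22.3
tool_pos: [0.6198, 0.0326, 0.2607]
tcp_rot: [-3.141, -0.0, 2.996]
force: [-0.2, 0.3, 0.4]
width: 0.0557
grasp_force: 0.0
```

```bash
python3 - <<'E'
from h import *
p,R0,s=cur()
for c in('wrist','scene'):
    arm.grab_frame(c)
    for n in('clamp_1_grip','clamp_1_hinge'):print(c,n,[(np.round(d['location'],4),round(d['p'],2),np.round(R0.inv().apply(d['location']-p)*1e3,1)) for d in arm.landmark_of(c,n)])
goto([.6245,.0295,.264],R0)
E
```

```text
wrist clamp_1_grip [(array([0.623 , 0.0268, 0.2607]), 0.64, array([-4. , -5.3, -0. ]))]
wrist clamp_1_hinge [(array([0.5892, 0.0372, 0.1638]), 0.71, array([30.9,  0.1, 96.9])), (array([ 0.6139, -0.0691, -0.0043]), 0.58, array([  -9. , -101.4,  265. ])), (array([0.6252, 0.0308, 0.2593]), 0.19, array([-5.6, -1. ,  1.4]))]
scene clamp_1_grip [(array([0.6211, 0.0334, 0.2647]), 0.6, array([-1.2,  0.9, -4. ]))]
scene clamp_1_hinge [(array([0.5847, 0.0353, 0.1659]), 0.68, array([35.1, -2.4, 94.8]))]
t 22.6 mm [-4.9 -2.3 -3.7] deg [-0. -0. -0.] F [-0.4 -0.2 -1. ] w 0.0553 g 0.0 pos [0.6199 0.0325 0.2603] q [ 0.05  0.35  0.02  1.24 -0.    0.2 ]
```

Call:
{"method": "arm_command", "body": {
  "moves": [
    [0.65, -0.0035, -0.002, -0.004, 0, 0, 0],
    [0.65, -0.0035, -0.002, -0.004, 0, 0, 0],
    [0.25, -0.0035, -0.002, -0.004, 0, 0, 0],
    [0.25, -0.0035, -0.002, -0.004, 0, 0, 0],
    [0.25, -0.0035, -0.002, -0.004, 0, 0, 0]
  ],
  "newtons": 70
}}

```text
time_s: 23.22
tool_pos: [0.6232, 0.0294, 0.2647]
tcp_rot: [-3.14, -0.0, 2.996]
force: [0.0, -4.3, 2.8]
width: 0.0287
grasp_force: 68.8
```

Call:
{"method": "arm_command", "body": {
  "moves": [
    [0.25, 0, 0, 0, 0, 0, 0],
    [0.25, 0, 0, 0, 0, 0, 0]
  ]
}}

```text
time_s: 23.48
tool_pos: [0.6232, 0.0295, 0.2647]
tcp_rot: [-3.14, -0.0, 2.996]
force: [-0.2, -4.6, 3.3]
width: 0.0288
grasp_force: 69.0
```

```bash
python3 - <<'E'
from h import *
p,R0,s=cur();b0=handle(F,1,.24);print(p,b0)
for t in(.24,.16,.08,0,-.04,-.08,-.11):print(t,np.round(R0.inv().apply(handle(F,1,t)-b0)*1e3,1))
E
```

```text
[0.62317469 0.02945258 0.2646905 ] [0.62395644 0.02933395 0.26037486]
0.24 [0. 0. 0.]
0.16 [-7.6 -0.   3.5]
0.08 [-14.9  -0.1   7.7]
0 [-21.9  -0.1  12.4]
-0.04 [-25.2  -0.1  15. ]
-0.08 [-28.4  -0.1  17.7]
-0.11 [-30.8  -0.1  19.8]
```

Call:
{"method": "arm_command", "body": {
  "moves": [
    [0.25, -0.004, 0, 0.0018, 0, 0, 0],
    [0.25, -0.0076, 0, 0.0035, 0, 0, 0],
    [0.25, -0.0113, 0, 0.0055, 0, 0, 0],
    [0.25, -0.0149, 0, 0.0077, 0, 0, 0]
  ]
}}

```text
time_s: 23.98
tool_pos: [0.6377, 0.0273, 0.2577]
tcp_rot: [-3.14, -0.0, 2.996]
force: [-2.0, -6.8, 10.5]
width: 0.0289
grasp_force: 69.9
```

Call:
{"method": "arm_command", "body": {
  "moves": [
    [0.25, -0.0035, 0, 0.0022, 0, 0, 0],
    [0.25, -0.007, 0, 0.0047, 0, 0, 0],
    [0.25, -0.007, 0, 0.0047, 0, 0, 0]
  ]
}}

```text
time_s: 24.35
tool_pos: [0.6467, 0.0258, 0.2531]
tcp_rot: [-3.14, 0.004, 2.992]
force: [4.7, -5.1, 4.7]
width: 0.0289
grasp_force: 71.2
```

Call:
{"method": "arm_command", "body": {
  "moves": [
    [0.25, -0.0016, 0, 0.0013, 0, 0, 0],
    [0.25, -0.0033, 0, 0.0026, 0, 0, 0],
    [0.25, -0.005, 0, 0.004, 0, 0, 0],
    [0.25, -0.005, 0, 0.004, 0, 0, 0]
  ]
}}

```text
time_s: 24.85
tool_pos: [0.6526, 0.0248, 0.2505]
tcp_rot: [-3.14, 0.007, 2.992]
force: [4.9, -6.7, 8.8]
width: 0.0288
grasp_force: 71.0
```

```bash
python3 - <<'E'
from h import *
p,R0,s=cur();arm.grab_frame('scene')
for c in('scene','wrist'):
    if c=='wrist':arm.grab_frame(c)
    print([(np.round(d['location'],4),round(d['p'],2)) for d in arm.landmark_of(c,'clamp_1_grip')])
print(handle(F,1,0),handle(F,1,-.08),p)
E
```

```text
[(array([0.6419, 0.0258, 0.2553]), 0.78)]
[(array([0.6473, 0.022 , 0.2496]), 0.8)]
[0.64556763 0.02603015 0.24796361] [0.65204161 0.02504044 0.24270714] [0.65255037 0.02481247 0.25051325]
```

Call:
{"method": "arm_command", "body": {
  "moves": [
    [0.25, -0.0025, 0, 0.0008, 0, 0, 0],
    [0.25, -0.005, 0, 0.0015, 0, 0, 0],
    [0.25, -0.005, 0, 0.0015, 0, 0, 0]
  ]
}}

```text
time_s: 25.42
tool_pos: [0.656, 0.0243, 0.2479]
tcp_rot: [-3.14, 0.003, 2.992]
force: [2.2, -4.6, 7.4]
width: 0.0289
grasp_force: 71.2
```

Call:
{"method": "arm_command", "body": {
  "moves": [
    [0.25, -0.002, 0, 0.0015, 0, 0, 0],
    [0.25, -0.004, 0, 0.003, 0, 0, 0],
    [0.25, -0.004, 0, 0.003, 0, 0, 0]
  ]
}}

```text
time_s: 25.8
tool_pos: [0.6605, 0.0236, 0.2464]
tcp_rot: [-3.14, 0.005, 2.993]
force: [1.0, -7.1, 12.5]
width: 0.0269
grasp_force: 67.1
```

The width is shrinking again while the tangential resistance rises, so the foot is probably bearing. I release, back off and look.

Call:
{"method": "arm_command", "body": {
  "moves": [
    [0.75, 0, 0, 0, 0, 0, 0],
    [0.75, 0, 0, 0, 0, 0, 0],
    [0.75, 0, 0, 0, 0, 0, 0],
    [0.75, 0, 0, -0.03, 0, 0, 0],
    [0.75, 0, 0, -0.06, 0, 0, 0]
  ]
}}

```text
time_s: 26.42
tool_pos: [0.658, 0.0253, 0.3032]
tcp_rot: [-3.141, -0.003, 2.996]
force: [0.7, 0.7, 0.2]
width: 0.0644
grasp_force: 0.0
```

Call:
{"method": "arm_command", "body": {
  "moves": [
    [0.75, 0.02, 0, -0.04, 0, 0, 0],
    [0.75, 0.06, 0, -0.04, 0, 0, 0],
    [0.25, 0.1, 0, -0.04, 0, 0, 0],
    [0, 0.14, 0, -0.04, 0, 0, 0],
    [0, 0.14, 0, -0.04, 0, 0, 0]
  ]
}}

```text
time_s: 27.05
tool_pos: [0.5176, 0.0458, 0.3439]
tcp_rot: [-3.141, -0.002, 2.997]
force: [1.1, 0.1, -0.1]
width: 0.0098
grasp_force: 0.0
```

```bash
cat > look.py <<'E'
from h import *
h=handle(F,1,.2); o,Rn=nest(F,1); H=o+Rn.apply([-.1,0,.04])
for c in('scene','top','wrist'):
    im=arm.grab_frame(c);cv2.imwrite(f'pics/{c}7.png',im[:,:,::-1])
    for d in arm.landmark_of(c,'clamp_1_grip')[:2]:
        v=Rn.inv().apply(d['location']-H);print(c,np.round(d['location'],4),round(d['p'],2),'theta',round(.2+np.arctan2(-v[0],v[2]),3),np.round(v*1e3,1))
    # ball by colour+projection: compare centroid with the model at various theta
    cm=arm.camera_model(c);fl=210/np.tan(np.radians(cm['vertical_fov'])/2);K=np.array([[fl,0,cm['cx']],[0,fl,cm['cy']],[0,0,1.]])
    for t in(.06,0,-.04,-.08):print('  ',t,np.round(cv2.projectPoints(handle(F,1,t)[None],np.ravel(cm['rvec']),np.ravel(cm['tvec']),K,None)[0].ravel(),1))
    r=arm.outline_of(c,'clamp_1_grip')
    for d in r[:2]:
        m=d['pixels']&(im[:,:,0].astype(int)-im[:,:,2]>60);ys,xs=np.nonzero(m)
        if len(xs):(cx,cy),rad=cv2.minEnclosingCircle(np.c_[xs,ys].astype(np.float32));print('  yellow',len(xs),xs.min(),xs.max(),ys.min(),ys.max())
E
python3 look.py; python3 -c "
from h import *
p,R0,s=cur();print(p,s['force'],s['time_s'])
arm.grab_frame('wrist')
for c in('scene','top','wrist'):
  print(c,[(np.round(d['location'],4)) for d in arm.landmark_of(c,'blank_tube')][:4])
a=cv2.resize(cv2.imread('pics/scene7.png')[130:270,250:390],None,fx=3,fy=3,interpolation=2)
b=cv2.resize(cv2.imread('pics/wrist7.png'),(560,420))
cv2.imwrite('pics/c7.png',cv2.hconcat([a[:, :240*1],b]) if 0 else np.hstack([cv2.resize(a,(240*1,240)),cv2.resize(b,(320,240))]))
cv2.imwrite('pics/c7.png',np.hstack([cv2.resize(a,(400,400)),cv2.resize(b,(400,300),interpolation=3) if 0 else cv2.resize(b[:,80:480],(400,400))]))
"
```

```text
scene [0.6465 0.0291 0.2512] 0.79 theta 0.014 [ 19.9   3.2 106. ]
   0.06 [336.1 175.7]
   0 [337.7 177.7]
   -0.04 [338.6 179.1]
   -0.08 [339.6 180.5]
  yellow 152 324 343 173 185
top [0.6447 0.0228 0.248 ] 0.52 theta 0.003 [ 20.5  -3.3 102.8]
   0.06 [256.  170.8]
   0 [256.5 169.3]
   -0.04 [256.7 168.4]
   -0.08 [257.  167.4]
  yellow 71 256 261 164 184
wrist [0.6495 0.024  0.2467] 0.6 theta -0.039 [ 25.2  -1.4 103.5]
   0.06 [275.7 371.7]
   0 [275.6 373.6]
   -0.04 [275.6 374.5]
   -0.08 [275.6 375.1]
  yellow 487 270 285 356 394
[0.52056103 0.04511793 0.34320103] [-0.09032826  0.27824144  0.43048052] 27.5
scene [array([0.6542, 0.0239, 0.0878]), array([0.3298, 0.0991, 0.0236]), array([0.7095, 0.3772, 0.0266])]
top [array([0.7108, 0.3791, 0.0257]), array([0.6571, 0.0239, 0.0872])]
wrist [array([0.7063, 0.3767, 0.0258])]
```

View pics/c7.png

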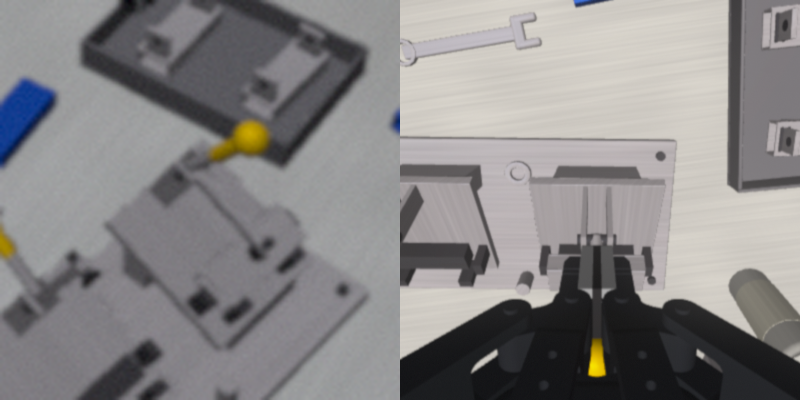

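The clamp is down, with the foot on the blank at crop (265,248), and θ ≈ 0 from the ball at crop (250,138). To make it firm I push the ball from behind with shut fingers.

Call:
{"method": "arm_command", "body": {
  "moves": [
    [0, -0.03, 0, 0.01, 0, 0, 0],
    [0, -0.06, 0, 0.03, 0, 0, 0],
    [0, -0.08, 0, 0.06, 0, 0, 0],
    [0, -0.08, 0, 0.08, 0, 0, 0],
    [0, -0.08, 0, 0.08, 0, 0, 0]
  ]
}}

```text
time_s: 28.32
tool_pos: [0.5981, 0.0334, 0.2616]
tcp_rot: [-3.14, -0.005, 2.996]
force: [0.5, -0.2, 0.6]
width: 0.0002
grasp_force: 0.0
```

Call:
{"method": "arm_command", "body": {
  "moves": [
    [0, -0.006, 0, 0, 0, 0, 0],
    [0, -0.012, 0, 0, 0, 0, 0],
    [0, -0.018, 0, 0.001, 0, 0, 0],
    [0, -0.02, 0, 0.002, 0, 0, 0],
    [0, -0.02, 0, 0.002, 0, 0, 0]
  ]
}}

```text
time_s: 28.95
tool_pos: [0.619, 0.0306, 0.2613]
tcp_rot: [-3.141, -0.001, 2.996]
force: [-0.6, 0.0, 0.1]
width: 0.0
grasp_force: 0.0
```

Call:
{"method": "arm_command", "body": {
  "moves": [
    [0, -0.001, 0, 0.001, 0, 0, 0],
    [0, -0.002, 0, 0.0015, 0, 0, 0],
    [0, -0.003, 0, 0.0015, 0, 0, 0],
    [0, -0.003, 0, 0.0015, 0, 0, 0]
  ]
}}

```text
time_s: 29.45
tool_pos: [0.6208, 0.0304, 0.2599]
tcp_rot: [-3.141, -0.003, 2.996]
force: [-5.0, 1.0, 3.9]
width: -0.0002
grasp_force: 2.5
```

Contact at x ≈ 0.620, as predicted. I keep pushing.

Call:
{"method": "arm_command", "body": {
  "moves": [
    [0, -0.001, 0, 0.0005, 0, 0, 0],
    [0, -0.002, 0, 0.001, 0, 0, 0],
    [0, -0.003, 0, 0.0015, 0, 0, 0],
    [0, -0.003, 0, 0.0015, 0, 0, 0]
  ]
}}

```text
time_s: 29.95
tool_pos: [0.6212, 0.0303, 0.2592]
tcp_rot: [-3.141, -0.007, 2.996]
force: [-16.1, 1.5, 12.7]
width: -0.0004
grasp_force: 8.1
```

Call:
{"method": "arm_command", "body": {
  "moves": [
    [0, -0.001, 0, 0.0005, 0, 0, 0],
    [0, -0.002, 0, 0.001, 0, 0, 0],
    [0, -0.002, 0, 0.001, 0, 0, 0]
  ]
}}

```text
time_s: 30.32
tool_pos: [0.6214, 0.0302, 0.2588]
tcp_rot: [-3.141, -0.01, 2.996]
force: [-23.2, 2.5, 18.4]
width: 0.0001
grasp_force: 12.9
```

The ball stalls with a firm 30 N along the tangent, so the foot is bearing hard. I back off and check.

Call:
{"method": "arm_command", "body": {
  "moves": [
    [0, 0.004, 0, -0.003, 0, 0, 0],
    [0, 0.012, 0, -0.006, 0, 0, 0],
    [0, 0.03, 0, -0.03, 0, 0, 0],
    [0, 0.06, 0, -0.07, 0, 0, 0],
    [0, 0.1, 0, -0.11, 0, 0, 0]
  ]
}}

```text
time_s: 30.95
tool_pos: [0.5278, 0.0441, 0.3685]
tcp_rot: [-3.141, 0.0, 2.996]
force: [0.8, 0.7, -0.2]
width: 0.0004
grasp_force: 0.0
```

Call:
{"method": "arm_command", "body": {
  "moves": [
    [0, 0.03, 0, -0.02, 0, 0, 0],
    [0, 0.06, 0, -0.04, 0, 0, 0],
    [0, 0.06, 0, -0.04, 0, 0, 0]
  ]
}}

```text
time_s: 31.32
tool_pos: [0.4683, 0.0531, 0.4103]
tcp_rot: [3.141, 0.004, 2.997]
force: [0.2, 0.5, 0.2]
width: 0.0002
grasp_force: 0.0
```

```bash
python3 look.py|grep -v ' -\?0'; python3 -c "
from h import *
print(cur()[0],cur()[2]['force'])
for c in('scene','top'):
  for n in('blank_tube','welded_bracket','earlier_bracket','clamp_2_grip','clamp_1_grip'):print(c,n,[(np.round(d['location'],3).tolist()) for d in arm.landmark_of(c,n)][:4])
"
```

```text
yellow 159 324 343 172 185
  yellow 150 251 261 164 185
  yellow 378 270 283 355 386
[0.46894169 0.05269334 0.4069214 ] [-0.28496462  0.46806634 -0.04276916]
scene blank_tube [[0.709, 0.377, 0.027], [0.33, 0.098, 0.025], [0.658, 0.024, 0.089]]
scene welded_bracket [[0.415, 0.308, 0.003]]
scene earlier_bracket [[0.551, 0.317, 0.005]]
scene clamp_2_grip [[0.475, -0.149, 0.232], [0.586, 0.036, 0.162]]
scene clamp_1_grip [[0.649, 0.026, 0.255]]
top blank_tube [[0.706, 0.378, 0.025], [0.657, 0.024, 0.089], [0.356, -0.385, -0.0]]
top welded_bracket [[0.41, 0.312, 0.004], [0.625, -0.169, 0.082]]
top earlier_bracket [[0.55, 0.316, 0.002]]
top clamp_2_grip [[0.475, -0.152, 0.231], [0.656, 0.026, 0.086]]
top clamp_1_grip [[0.646, 0.022, 0.245], [0.614, -0.071, -0.001], [0.476, -0.154, 0.23]]
```

```bash
python3 -c "
from bench import arm
print(arm.finish_job())"
```

```text
the job is handed in; nothing more can be done
None
```

I handed the job in at about 32 s with the robot clear of everything; no verdict came back. The finished bracket is flat and ears up in the tray, nest_1's clamp is closed on the unmoved blank after a firm 30 N push, and nest_2's clamp is open. The foot's remaining pressure after release was not measured.

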